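# Bring the whole limb bone to the examination mat in its lift-out box

## Robot

A 6-joint arm with a two-finger parallel gripper is mounted at the origin on the work surface. World frame = base frame: x ahead of the robot, y to its left, z up, the work surface at z = 0. Lengths are in mm, angles in rad, forces in N, time in s.
With the tool pointing down it reaches from about 300 to 1000 mm from the base axis. Payload 5.1 kg.
Tool frame: the origin (TCP) lies at the very end of the fingers, on their centre line; the grasp point (between the pads) lies bot.pinch_z behind it (bot.pinch_z is the distance from the TCP to the grasp point, in mm); y points along the fingers, x is the direction in which the jaws open and shut, and the axes are right-handed (so a half turn about y gives the same grasp; the last joint's range is limited). The gripper opens to 95 mm and grips with 3 to 60 N. Pads are 20 mm wide; open, the fingers measure 119 mm over their backs; the gripper's body (75 mm by 180 mm) begins 59 mm behind the grasp point.
Start: joints at [1.078, 0.124, 1.65, -0, 1.367, -0.083], TCP at [258.996, 596.159, 214.656] pointing down, gripper open.
Joint ranges: [-2.61, 2.61], [-1.02, 2.33], [0.03, 2.71], [-1.35, 4.49], [0.32, 2.68], [-2.91, 2.91]. Speed limits (rad/s): [2.57, 2.57, 3.14, 3.14, 3.14, 3.14].

## Interface

Orientations are given as a 3x3 rotation matrix whose columns are the frame's x, y, z axes.
In Python, from cell import sensors, vision, job, bot gives the robot as it stands.
- The arm moves only by the shell command python3 -m jog 'ROWS' [FORCE]. ROWS is JSON, a list of rows, each an object with "grip": the opening in per cent of the stroke, from 0 (shut) to 100 (fully open); "linear": the shift along the world's x, y, z in mm, a list of three; "turn": the turn about the world's z in degrees. In form: [{"grip": grip, "linear": [tx, ty, tz], "turn": turn}, ...]. A call has 1 to 5 rows; each row is the pose to reach, as a shift and turn from the pose commanded when the call began; what a row does not reach only later rows make up. A row lasts 1/12 s, in which the tool goes at most 41.7 mm and 7.16 degrees, less where a joint would pass 70% of its speed; a pose out of reach is approached as far as the arm can. A call with a gripper value outside its range is refused whole. The fingers move at their own pace and stop on an object; FORCE is the grip in N (left out, the last holds). Time passes only in rows, so rows that repeat a pose let the fingers close. It gives the time, the measured TCP pose, the force and the opening at its end, in the units of the state.
- sensors.get_obs(): the state, without advancing time (a new reading comes with each control period).
- vision.capture(name): name is "scene" or "top"; returns a dict with "frame" (400x640x3 uint8, red, green, blue), "vfov" (degrees; the focal length in pixels is half the picture's height over the tangent of half this angle, whatever the lens; pixels are square), "cx", "cy" (the principal point, pixels), "k1" (the pictures are not rectified: a ray, as slopes to the right and down, at radius r is drawn at 1 + k1 r^2 times it, then the intrinsics apply), "R" (3x3) and "t" (3): a world point X has camera coordinates R X + t. Camera axes: x right, y down, z forward; pixel columns grow to the right and rows downward; lengths in mm; the calibration is good to about 2 mm. A picture is of the moment at which its call begins. There is no depth.
- job.job_done(): hands the job in, once; it reports no verdict.
The state is a dict: "time": time; "joint_pos": joint angles; "joint_velocities": joint speeds; "effort": joint torques, N m; "eef_pos": TCP position; "ee_rot": TCP orientation; "contact_force": force on the tool from outside, world axes, zero at the start; "moment": the same for the moment, N m; "finger_gap": finger opening in mm.
Only numpy, scipy, OpenCV 4.12 (cv2) and the standard library are available. Lean on these libraries where they do the work, as an engineer would, in place of code of your own. Each camera call takes 0.05 s, during which the arm holds its last target.

## Task

Lift the snug lift-out box straight up out of the finds drawer and set it down in the middle of the black examination mat, its sides square with the mat's; the whole limb bone, the one knobbed at both ends, must end up lying in either trough of that box. The bone is picked from the mixed finds in the drawer's open compartment; keep the box level, lower box and bone gently rather than dropping them, leave the other finds in their compartment and do not disturb the things standing around.

Things in the scene. Friction and masses are not known exactly. Their poses are not given: they have to be found in the camera images.
- drawer: Fixed open wooden drawer, 244 (x) x 404 (y) x 50 mm, left or right of the robot. Origin under its centre, z up. Floor 8 mm, walls and divider 12 mm thick and 50 mm high. Lift-out box's cell: y +36 to +190 mm; finds compartment: y -190 to +24; both x -110 to +110. Bow handle sticks 28 mm out of its -x face.
- insert: Loose plywood lift-out box, 0.2-0.4 kg, snug in its drawer cell (2 mm play each side), axes as the drawer's. 216 (x) x 150 (y) mm, walls 40 high and 5 thick, floor 5 mm. Origin under its centre, z up. A board 12 mm thick across its middle (x = 0) makes two troughs, each 97 (x) x 140 (y) mm inside, centred at x = -54.5 and +54.5 mm.
- insert_handle (a point): Middle of the top edge of the lift-out box's board handle, 74 mm above the box's underside, axes as the box's. The handle is the part of the board above the 40 mm walls: 12 mm thick (x), 100 mm long (y, centred). Pinch it along x.
- mat: Fixed black rubber examination mat, 280 (x) x 220 (y) x 4 mm thick, flat on the bench beside the drawer, on the other side of the robot's x axis. Origin under its centre, z up (its top 4 mm above the origin).
- bone: Target: whole brown limb bone, 130 mm long along x, knobbed at both ends, 0.1-0.2 kg. Origin mid-shaft on the axis, 15 mm above what it lies on. Shaft 20 mm diameter, clear over x -35 to +35; each end two 15 mm radius balls at x = +-50, y = +-8 (46 mm wide). Lies in the finds compartment roughly along the drawer's x, one of three pieces side by side 65 mm apart.
- broken_bone: Brown broken bone, 120 mm long along x, same colour: knobs (46 mm wide) only at its +x end, a squared-off stub 22 mm wide at the other. Origin in the middle, 15 mm above its underside. Stays in the finds compartment.
- rib: Brown bowed rib piece without knobs, about 140 mm long along x, 22 mm thick, 20 mm high; origin in its middle, 10 mm above its underside. Stays in the finds compartment.
- slab: Stone slab, 28 (x) x 150 (y) x 18 mm, with a low hump to 24 mm; origin in its middle, 9 mm above its underside; lies across the ends of the other pieces on the +x side of the finds compartment. Stays there.
- jar: Bystander: lidded jar, 60 mm diameter, 85 mm tall, standing beyond the drawer and mat; origin under it. Not to be disturbed.
- brush: Bystander: brush, 170 mm long, lying beyond the work; origin under its middle. Not to be disturbed.
- card_tray: Bystander: empty cardboard tray 80 x 120 x 30 mm beyond the work; origin under its centre. Not to be disturbed.
Not all that is in view belongs to the job. What is shaped like the bone but green or turquoise is not meant.

How it is judged:
By the outcome, as a careful person would: the job done as asked, in the order asked, and still so for the second after the job is handed in, with the robot touching nothing.
It also fails if it takes over 64 s, if anything falls off the work surface, if the arm or the gripper's body presses on something with over 40 N, if the wrist force passes 120 N, or if a joint passes its speed limit or range.

## Working session

There is one attempt and no reset: what is moved stays moved. The work goes in short steps, Python scripts to look and compute and a shell command to move; the robot and the scene stay as the last step left them, time stands still between calls to the robot, and variables do not carry over. Pictures are saved under pics/ and viewed, and the job is handed in when it is done.

```bash
ls; mkdir -p pics; python3 - <<'E'
from cell import sensors, vision, job, bot
import cv2,numpy as np
print(bot.pinch_z, sensors.get_obs())
for n in("scene","top"):
    c=vision.capture(n); cv2.imwrite(f"pics/{n}0.png",c["frame"][:,:,::-1])
    print(n,{k:v for k,v in c.items() if k!="frame"})
E
```

```text
pics
18.8 {'time': 0.0, 'joint_pos': array([ 1.07838283e+00,  1.24484619e-01,  1.65164767e+00, -3.75545977e-06,
        1.36748640e+00, -8.26026476e-02]), 'joint_velocities': array([-0.00063196,  0.00092817,  0.00049145, -0.00077227, -0.00044326,
        0.0016643 ]), 'effort': array([ 3.43802722e-04, -4.17601132e+01, -3.59929633e+01,  7.75867025e-02,
        4.93058190e-02, -2.04876646e-04]), 'eef_pos': array([258.7139076 , 595.60822396, 213.41586394]), 'ee_rot': array([[ 3.98434180e-01, -9.54577262e-04, -9.17196431e-01],
       [ 9.17194705e-01, -1.78707372e-03,  3.98435290e-01],
       [-2.01943491e-03, -9.99997948e-01,  1.63501957e-04]]), 'contact_force': array([0.05696572, 0.04883756, 0.17728002]), 'moment': array([ 0.0195947 , -0.01626693, -0.02589675]), 'finger_gap': 95.1000231515957}
scene {'vfov': 47.414050122816995, 'cx': 311.72077605228435, 'cy': 207.83782526493752, 'k1': -0.11442228494915262, 'R': array([[ 0.32124441,  0.94698744,  0.00410111],
       [ 0.71371882, -0.23926233, -0.65830007],
       [-0.62242065,  0.21440226, -0.75274445]]), 't': array([-218.00983244, -287.52036801, 1827.69392205])}
top {'vfov': 55.678067102892406, 'cx': 319.8180788232974, 'cy': 209.279475589658, 'k1': -0.035351339654653355, 'R': array([[ 0.02465231, -0.99947958, -0.02080462],
       [-0.99569785, -0.022689  , -0.08983871],
       [ 0.08931992,  0.02292985, -0.99573901]]), 't': array([  63.9469614 ,  539.5895867 , 1106.47611518])}
```

View pics/top0.png

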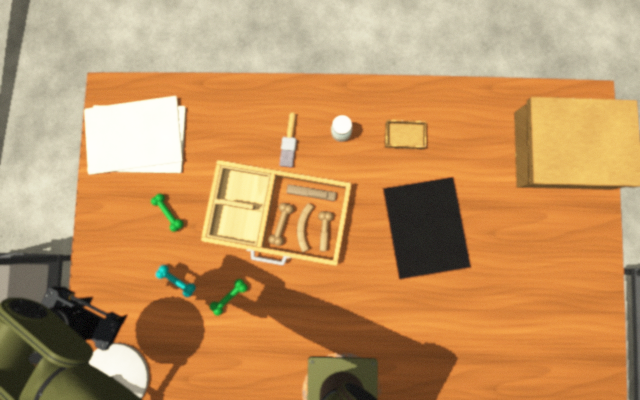

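View pics/scene0.png

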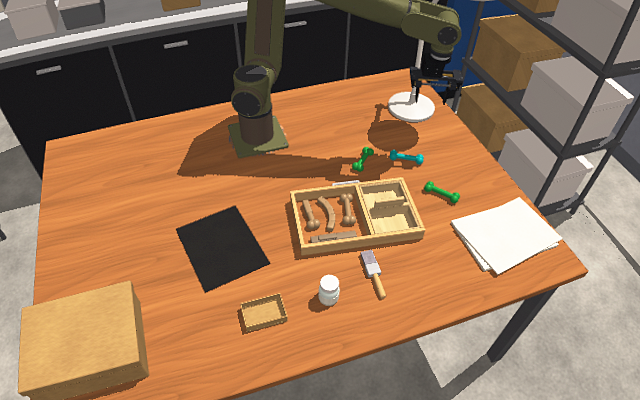

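```bash
cat > h.py <<'E'
import numpy as np,cv2
from cell import sensors, vision, job, bot
def K(c):
    f=c["frame"].shape[0]/2/np.tan(np.radians(c["vfov"])/2)
    return np.array([[f,0,c["cx"]],[0,f,c["cy"]],[0,0,1.]]),np.array([c["k1"],0,0,0,0.])
def proj(c,P):
    k,d=K(c); return cv2.projectPoints(np.atleast_2d(np.asarray(P,float)),cv2.Rodrigues(c["R"])[0],c["t"],k,d)[0][:,0]
def unproj(c,px,z):
    k,d=K(c); n=cv2.undistortPointsIter(np.array(px,float).reshape(-1,1,2),k,d,None,None,(3,50,1e-9))[:,0]
    r=np.c_[n,np.ones(len(n))]@c["R"]; o=-c["R"].T@c["t"]
    z=np.broadcast_to(z,len(n)); s=(z-o[2])/r[:,2]
    return o+s[:,None]*r
def crop(c,name,x0,y0,x1,y1,s,pts=None):
    im=cv2.resize(c["frame"][y0:y1,x0:x1,::-1],None,fx=s,fy=s,interpolation=cv2.INTER_CUBIC)
    for p in ([] if pts is None else pts):
        cv2.drawMarker(im,(int((p[0]-x0+.5)*s),int((p[1]-y0+.5)*s)),(0,0,255),cv2.MARKER_CROSS,8,1)
    for x in range((x0+9)//10*10,x1,10):cv2.putText(im,str(x),(int((x-x0)*s),8),0,.3,(255,0,0),1)
    for y in range((y0+9)//10*10,y1,10):cv2.putText(im,str(y),(0,int((y-y0)*s)+4),0,.3,(255,0,0),1)
    cv2.imwrite("pics/"+name+".png",im)
E
python3 - <<'E'
from h import *
c=vision.capture("top");s=vision.capture("scene")
crop(c,"t1",195,150,365,275,4.5)
crop(c,"t2",375,170,480,285,5)
crop(s,"s1",280,170,435,265,5)
E
```

```text
(no output)
```

View pics/t1.png

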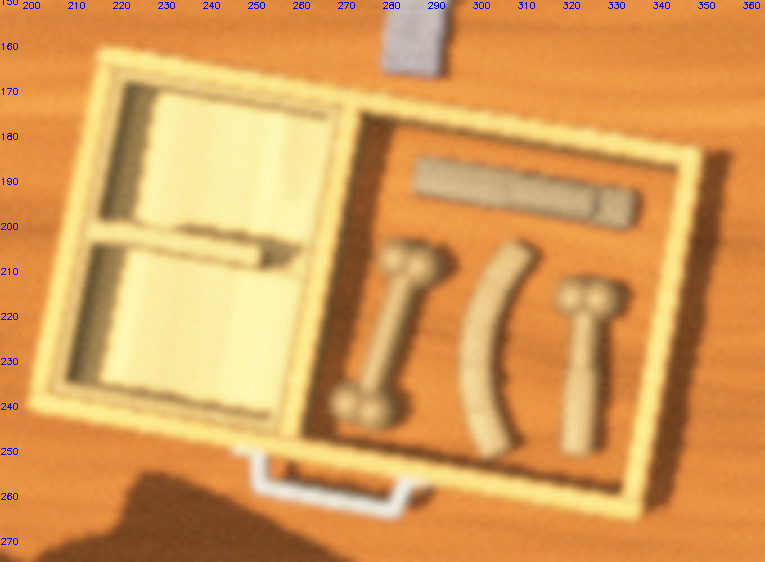

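View pics/s1.png

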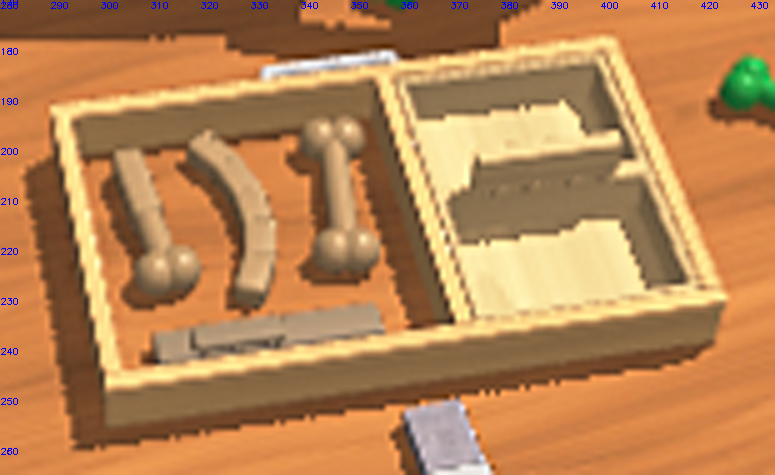

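View pics/t2.png

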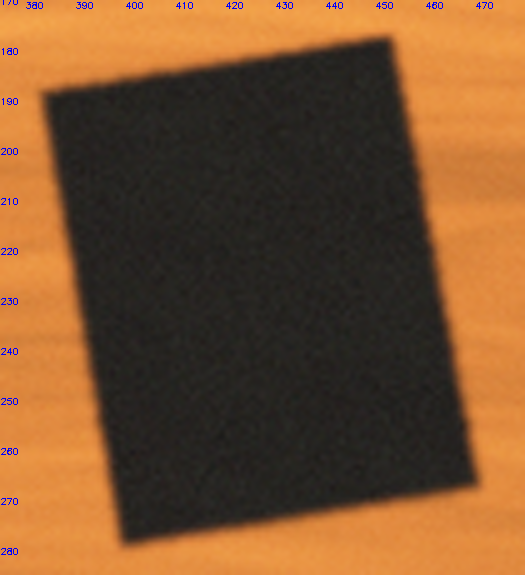

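```bash
cat > fit.py <<'E'
from h import *
from scipy.optimize import least_squares
def T(p,L):
    x,y,a=p; L=np.atleast_2d(np.array(L,float)); r=np.array([[np.cos(a),-np.sin(a)],[np.sin(a),np.cos(a)]])
    return np.c_[L[:,:2]@r.T+[x,y],L[:,2]]
def fit(obs,p0):
    f=lambda p:np.concatenate([(proj(c,T(p,L))-px).ravel() for c,L,px in obs])
    r=least_squares(f,p0); return r.x,np.round(r.fun.reshape(-1,2),1)
def un(px,x0,y0,s): return np.array(px,float)/s+[x0,y0]-.5+.5/s
E
python3 - <<'E'
from fit import *
c=vision.capture("top");s=vision.capture("scene")
L=[[122,202,50],[122,-202,50],[-122,-202,50],[-122,202,50]]
pt=un([[100,46],[703,151],[640,519],[30,407]],195,150,4.5)
ps=un([[725,297],[112,378],[50,108],[612,40]],280,170,5)
p0=[450,100,0]
print(unproj(c,pt,50).round(),unproj(s,ps,50).round())
for o in ([(c,L,pt)],[(s,L,ps)],[(c,L,pt),(s,L,ps)]):
    p,r=fit(o,p0);print(p,np.degrees(p[2]),r.tolist())
M=[[140,110,4],[140,-110,4],[-140,-110,4],[-140,110,4]]
pm=un([[42,92],[391,37],[480,486],[123,545]],375,170,5)
m,r=fit([(c,M,pm)],[450,-200,0]);print("mat",m,np.degrees(m[2]),r.tolist())
hp=T(p,[[0,113,82],[0,63,82],[0,163,82],[6,63,82],[-6,63,82],[6,163,82],[-6,163,82]])
print(hp[0])
kn=un([[395,258],[431,266],[350,402],[378,411]],195,150,4.5)
k=unproj(c,kn,8+15);print(k.round(1));
b1=k[:2].mean(0);b2=k[2:].mean(0);print("bone",(b1+b2)/2,np.linalg.norm(b1-b2),np.degrees(np.arctan2(*(b1-b2)[[1,0]])))
ks=un([[322,138],[348,136],[332,252],[360,249]],280,170,5)
k=unproj(s,ks,8+15);print(k.round(1));
b2=k[:2].mean(0);b1=k[2:].mean(0);print("bone",(b1+b2)/2,np.linalg.norm(b1-b2),np.degrees(np.arctan2(*(b1-b2)[[1,0]])))
mm=T(m,M)
crop(c,"t3",195,150,485,290,2.7,np.r_[proj(c,T(p,L)),proj(c,hp),proj(c,mm)])
crop(s,"s3",170,170,435,300,3,np.r_[proj(s,T(p,L)),proj(s,hp),proj(s,mm)])
E
```

```text
[[677. 387.  50.]
 [615. -13.  50.]
 [376.  23.  50.]
 [437. 421.  50.]] [[673. 385.  50.]
 [608.  -8.  50.]
 [377.  22.  50.]
 [439. 419.  50.]]
[ 5.26128066e+02  2.04570148e+02 -1.51592235e-01] -8.685595275147257 [[0.4, -0.2], [0.2, -0.5], [-0.1, 0.2], [-0.5, 0.4]]
[ 5.23227550e+02  2.05209019e+02 -1.52671968e-01] -8.747459427823319 [[0.6, 0.2], [-1.0, 1.6], [0.1, -1.0], [0.4, -1.4]]
[ 5.25170062e+02  2.04682107e+02 -1.51985298e-01] -8.708116116413558 [[0.4, 0.1], [0.2, -0.2], [-0.1, 0.6], [-0.6, 0.7], [0.7, 0.6], [-0.9, 2.1], [0.1, -0.6], [0.5, -1.0]]
mat [ 4.93049408e+02 -2.46283688e+02  1.85403374e-01] 10.62283083360435 [[-0.5, -0.3], [0.5, -0.9], [0.4, 0.5], [-0.4, 0.7]]
[542.27835669 316.37949412  82.        ]
[[542.6 189.3  23. ]
 [537.8 165.1  23. ]
 [446.1 216.   23. ]
 [440.6 197.2  23. ]]
bone [491.75807344 191.88774655  23.        ] 101.1897097042918 -16.902580015342807
[[439.2 199.4  23. ]
 [443.2 217.3  23. ]
 [537.1 168.2  23. ]
 [540.6 186.8  23. ]]
bone [490.00562166 192.93963151  23.        ] 102.40592741519251 -17.52783731373548
```

View pics/t3.png

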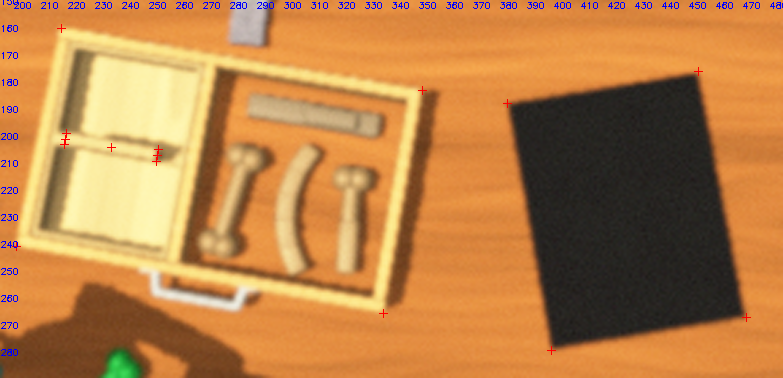

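View pics/s3.png

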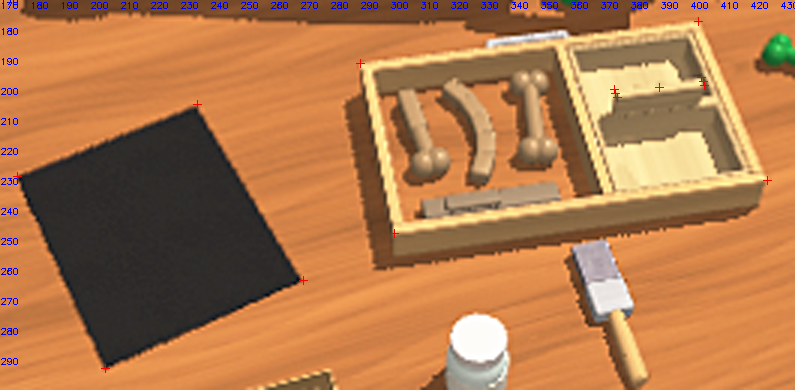

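The drawer's centre is at about (525, 205), yaw -8.7°. The handle top is at (542, 316, 82), and the mat is at (493, -246), yaw 10.6°.

These could be taken for the bone (top image pixels):
- brown bone knobbed at both ends, (280, 224): **chosen**
- broken bone, knobs at one end only, (323, 230)
- rib without knobs, (303, 228)
- green bones, (167, 212) and (229, 297)
- turquoise bone, (175, 281)

The close crops show two knobs at each end of the piece nearest the divider, so the choice holds. I'll move the box first.

```bash
python3 -m jog '[{"grip":70,"linear":[30,-30,0],"turn":-7},{"grip":70,"linear":[59,-59,0],"turn":-14},{"grip":70,"linear":[88,-88,0],"turn":-21},{"grip":70,"linear":[117,-117,0],"turn":-28},{"grip":70,"linear":[142,-140,0],"turn":-35}]' 40
python3 -m jog '[{"grip":70,"linear":[30,-30,0],"turn":-7},{"grip":70,"linear":[59,-59,0],"turn":-14},{"grip":70,"linear":[88,-88,0],"turn":-21},{"grip":70,"linear":[117,-117,0],"turn":-28},{"grip":70,"linear":[141,-140,0],"turn":-35}]'
```

```text
time: 0.72
eef_pos: [402.3, 454.2, 214.7]
ee_rot: [[0.856, 0.0, -0.517], [0.517, -0.0, 0.856], [0.0, -1.0, -0.0]]
contact_force: [0.9, 0.4, 1.0]
finger_gap: 68.8
time: 1.13
eef_pos: [543.6, 313.8, 214.8]
ee_rot: [[0.998, 0.001, 0.068], [-0.068, -0.0, 0.998], [0.001, -1.0, -0.0]]
contact_force: [0.9, 1.3, 0.2]
finger_gap: 66.3
```

```bash
python3 -m jog '[{"grip":60,"linear":[0,0,-30],"turn":-5},{"grip":60,"linear":[0,0,-60],"turn":-5},{"grip":60,"linear":[0,0,-90],"turn":-5},{"grip":60,"linear":[0,0,-110],"turn":-5},{"grip":60,"linear":[0,0,-110],"turn":-5}]'
python3 - <<'E'
from h import *
s=vision.capture("scene");c=vision.capture("top");crop(s,"s4",330,130,450,240,6);crop(c,"t4",180,130,300,230,6)
o=sensors.get_obs();R=o["ee_rot"];print(o["eef_pos"],np.degrees(np.arctan2(R[1,0],R[0,0])))
E
```

```text
time: 1.55
eef_pos: [538.5, 314.2, 98.4]
ee_rot: [[0.989, -0.01, 0.148], [-0.148, -0.005, 0.989], [-0.009, -1.0, -0.006]]
contact_force: [-0.9, 0.4, -0.5]
finger_gap: 57.1
[541.62925856 315.97405916 104.16558383] -8.482607730479515
```

View pics/s4.png

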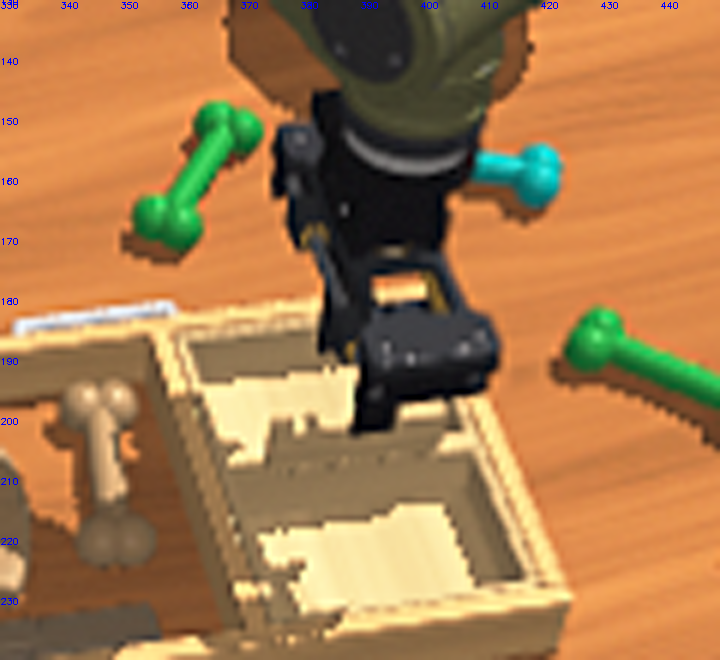

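View pics/t4.png

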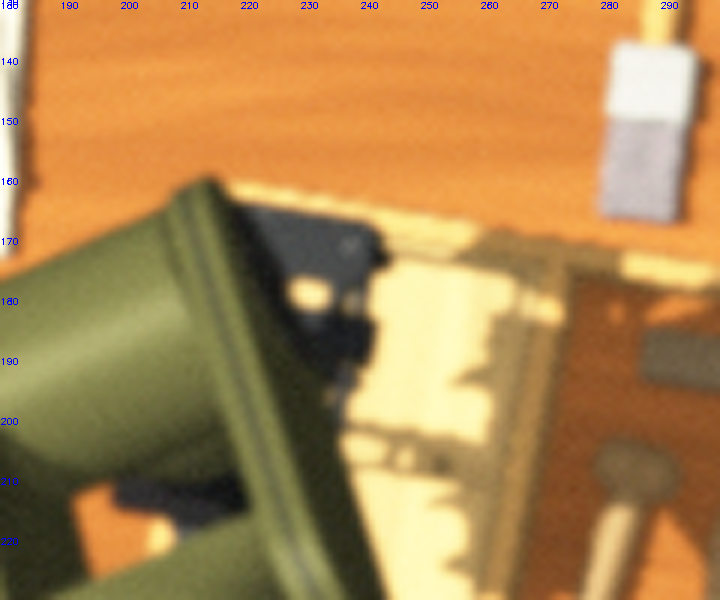

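Both views show the open fingers above the handle, with the near finger at scene pixel (391, 200) and the board between the fingers. I'll descend and grip.

```bash
python3 -m jog '[{"grip":60,"linear":[0,0,-18],"turn":0},{"grip":60,"linear":[0,0,-36],"turn":0},{"grip":60,"linear":[0,0,-50],"turn":0},{"grip":60,"linear":[0,0,-57],"turn":0},{"grip":60,"linear":[0,0,-57],"turn":0}]' 40
python3 -m jog '[{"grip":40,"linear":[0,0,0],"turn":0},{"grip":20,"linear":[0,0,0],"turn":0},{"grip":0,"linear":[0,0,0],"turn":0},{"grip":0,"linear":[0,0,0],"turn":0},{"grip":0,"linear":[0,0,0],"turn":0}]' 40
python3 -m jog '[{"grip":0,"linear":[0,0,0],"turn":0},{"grip":0,"linear":[0,0,0],"turn":0},{"grip":0,"linear":[0,0,0],"turn":0}]' 40
```

```text
time: 2.07
eef_pos: [541.4, 316.0, 46.8]
ee_rot: [[0.989, -0.002, 0.147], [-0.147, -0.001, 0.989], [-0.001, -1.0, -0.001]]
contact_force: [0.4, -0.9, 1.0]
finger_gap: 57.0
time: 2.48
eef_pos: [542.5, 316.4, 48.5]
ee_rot: [[0.989, 0.001, 0.147], [-0.147, 0.001, 0.989], [0.001, -1.0, 0.001]]
contact_force: [0.2, 1.1, -0.0]
finger_gap: 29.4
time: 2.73
eef_pos: [542.3, 316.2, 47.8]
ee_rot: [[0.989, 0.001, 0.148], [-0.148, 0.0, 0.989], [0.001, -1.0, 0.0]]
contact_force: [0.7, 0.1, 0.0]
finger_gap: 11.8
```

```bash
python3 -m jog '[{"grip":0,"linear":[0,0,2],"turn":0},{"grip":0,"linear":[0,0,5],"turn":0},{"grip":0,"linear":[0,0,9],"turn":0},{"grip":0,"linear":[0,0,14],"turn":0},{"grip":0,"linear":[0,0,20],"turn":0}]' 40
python3 -m jog '[{"grip":0,"linear":[0,0,7],"turn":0},{"grip":0,"linear":[0,0,14],"turn":0},{"grip":0,"linear":[0,0,21],"turn":0},{"grip":0,"linear":[0,0,28],"turn":0},{"grip":0,"linear":[0,0,35],"turn":0}]' 40
python3 -m jog '[{"grip":0,"linear":[0,0,10],"turn":0},{"grip":0,"linear":[0,0,22],"turn":0},{"grip":0,"linear":[0,0,34],"turn":0},{"grip":0,"linear":[0,0,42],"turn":0},{"grip":0,"linear":[0,0,45],"turn":0}]' 40
python3 - <<'E'
from h import *
s=vision.capture("scene");crop(s,"s5",230,110,450,270,3.5)
print(sensors.get_obs()["contact_force"],sensors.get_obs()["moment"])
E
```

```text
time: 3.15
eef_pos: [541.5, 315.9, 67.6]
ee_rot: [[0.989, -0.001, 0.147], [-0.147, -0.0, 0.989], [-0.001, -1.0, -0.001]]
contact_force: [0.2, -0.4, -2.7]
finger_gap: 11.7
time: 3.57
eef_pos: [542.0, 316.2, 103.7]
ee_rot: [[0.989, 0.0, 0.147], [-0.147, 0.0, 0.989], [0.0, -1.0, 0.0]]
contact_force: [-0.3, 1.1, -3.6]
finger_gap: 11.5
time: 3.98
eef_pos: [543.2, 316.8, 150.5]
ee_rot: [[0.989, 0.004, 0.147], [-0.147, 0.002, 0.989], [0.003, -1.0, 0.002]]
contact_force: [0.8, -0.2, -4.0]
finger_gap: 12.0
[-0.25187876  0.72521238 -3.01915121] [-0.02294049  0.0629519  -0.00076397]
```

View pics/s5.png

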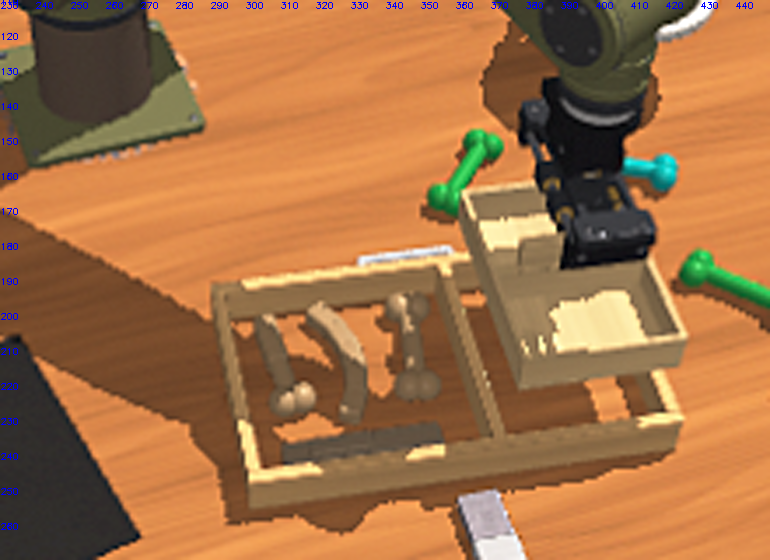

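```bash
python3 -m jog '[{"grip":0,"linear":[-1,-8,2],"turn":0},{"grip":0,"linear":[-2,-24,5],"turn":1},{"grip":0,"linear":[-4,-46,5],"turn":2},{"grip":0,"linear":[-6,-72,5],"turn":3},{"grip":0,"linear":[-9,-100,5],"turn":4}]' 40
python3 -m jog '[{"grip":0,"linear":[-3,-30,0],"turn":1},{"grip":0,"linear":[-6,-60,0],"turn":2},{"grip":0,"linear":[-9,-90,0],"turn":3},{"grip":0,"linear":[-12,-120,0],"turn":4},{"grip":0,"linear":[-15,-150,0],"turn":5}]' 40
python3 -m jog '[{"grip":0,"linear":[-3,-30,0],"turn":1},{"grip":0,"linear":[-6,-60,0],"turn":2},{"grip":0,"linear":[-9,-90,0],"turn":3},{"grip":0,"linear":[-12,-120,0],"turn":4},{"grip":0,"linear":[-15,-150,0],"turn":5}]' 40
python3 -m jog '[{"grip":0,"linear":[-2,-30,0],"turn":1},{"grip":0,"linear":[-4,-60,0],"turn":2},{"grip":0,"linear":[-6,-90,0],"turn":3},{"grip":0,"linear":[-8,-115,0],"turn":4},{"grip":0,"linear":[-10,-135,0],"turn":5}]' 40
python3 -m jog '[{"grip":0,"linear":[0,-14,0],"turn":0},{"grip":0,"linear":[0,-23,-10],"turn":0},{"grip":0,"linear":[0,-27,-24],"turn":0},{"grip":0,"linear":[0,-27,-40],"turn":0},{"grip":0,"linear":[0,-27,-50],"turn":0}]' 40
python3 - <<'E'
from h import *
for i in range(4):c=vision.capture("top")
o=sensors.get_obs();R=o["ee_rot"];print(o["eef_pos"],np.degrees(np.arctan2(R[1,0],R[0,0])),o["contact_force"],o["finger_gap"])
s=vision.capture("scene");crop(s,"s6",150,90,350,310,2.7);crop(c,"t6",370,150,500,290,4.2)
E
```

```text
time: 4.45
eef_pos: [532.1, 214.9, 151.7]
ee_rot: [[0.997, -0.002, 0.076], [-0.076, -0.001, 0.997], [-0.002, -1.0, -0.001]]
contact_force: [0.6, -0.6, -3.2]
finger_gap: 11.4
time: 4.87
eef_pos: [516.7, 64.3, 151.7]
ee_rot: [[1.0, -0.002, -0.01], [0.01, -0.0, 1.0], [-0.002, -1.0, -0.0]]
contact_force: [-0.7, 0.3, -4.0]
finger_gap: 11.6
time: 5.28
eef_pos: [501.6, -85.5, 151.8]
ee_rot: [[0.995, -0.002, -0.097], [0.097, 0.0, 0.995], [-0.001, -1.0, 0.0]]
contact_force: [0.6, 0.4, -3.0]
finger_gap: 12.0
time: 5.7
eef_pos: [491.6, -220.9, 151.8]
ee_rot: [[0.983, -0.002, -0.182], [0.182, 0.0, 0.983], [-0.001, -1.0, 0.0]]
contact_force: [0.1, 0.6, -3.6]
finger_gap: 11.7
time: 6.12
eef_pos: [491.7, -244.9, 99.8]
ee_rot: [[0.983, -0.003, -0.182], [0.182, 0.002, 0.983], [-0.003, -1.0, 0.003]]
contact_force: [-1.4, -0.1, -4.1]
finger_gap: 12.1
[ 492.87730949 -245.25325998  102.2244223 ] 10.553319137612739 [-0.06544935 -0.56697005 -3.15612443] 11.890697453484464
```

View pics/s6.png

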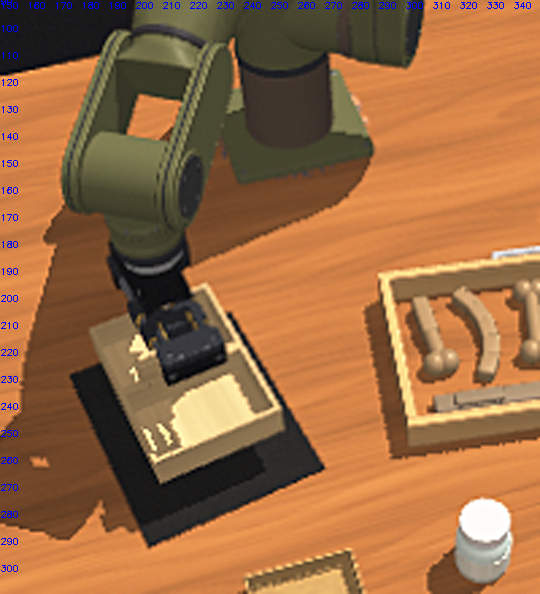

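View pics/t6.png

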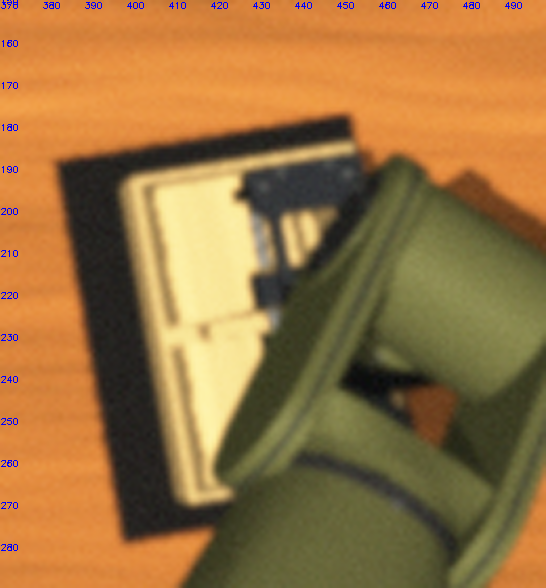

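```bash
python3 - <<'E'
from fit import *
c=vision.capture("top");s=vision.capture("scene")
o=sensors.get_obs();z=o["eef_pos"][2]-39+40
ps=un([[88,328],[208,285],[283,408],[155,463]],150,90,2.7)
pt=un([[122,187],[178,505]],370,150,4.2)
Ls=[[-108,-75,z],[-108,75,z],[108,75,z],[108,-75,z]];Lt=[[108,75,z],[-108,75,z]]
for ob in ([(c,Lt,pt)],[(s,Ls,ps)],[(c,Lt,pt),(s,Ls,ps)]):
    p,r=fit(ob,[493,-246,.18]);print(p,np.degrees(p[2]),r.tolist())
E
```

```text
[ 4.87699278e+02 -2.35786793e+02  1.79807879e-01] 10.302232618036747 [[-0.1, -0.9], [0.1, 0.9]]
[ 4.95329370e+02 -2.43643780e+02  1.86767608e-01] 10.700995682471476 [[0.4, 0.4], [-0.2, -0.7], [-0.2, 0.2], [-0.0, 0.0]]
[ 4.91774406e+02 -2.40649240e+02  1.88198946e-01] 10.783005297725195 [[1.3, -2.1], [2.3, -0.4], [1.2, -0.6], [0.4, -1.7], [0.5, -1.0], [0.9, -1.2]]
```

```bash
python3 - <<'E'
from fit import *
c=vision.capture("top");s=vision.capture("scene")
o=sensors.get_obs();z=o["eef_pos"][2]-39+40
L=np.array([[-108,-75,z],[-108,75,z],[108,75,z],[108,-75,z],[108,75,z-40],[-108,75,z-40],[108,-75,z-40]])
P=T([493,-245.5,np.radians(10.6)],L)
crop(c,"t7",370,150,500,290,4.2,proj(c,P));crop(s,"s7",170,180,280,310,5,proj(s,P))
E
```

```text
(no output)
```

View pics/t7.png

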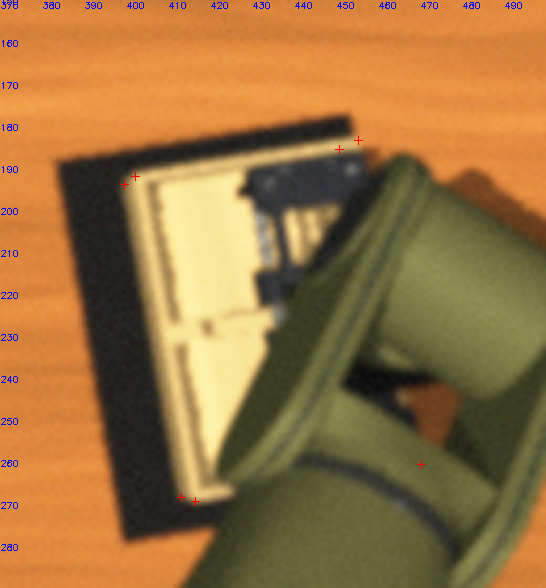

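View pics/s7.png

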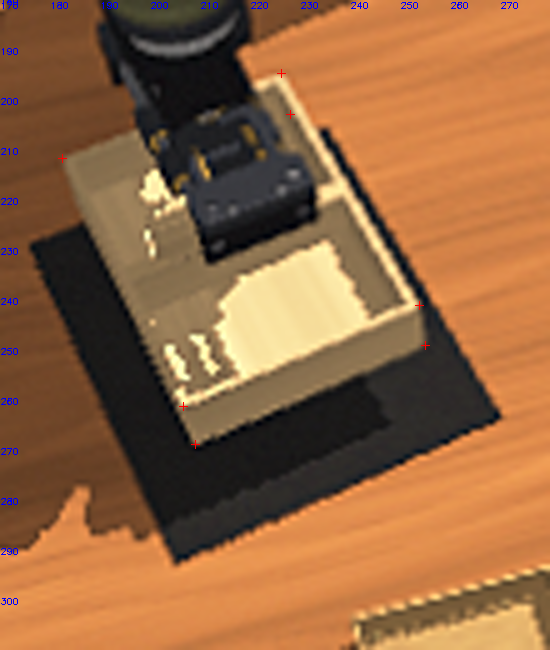

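The predicted corners sit on the box's edges in both views, for example (253, 348) in the scene. So the box is level and centred over the mat, and I can lower it.

```bash
python3 -m jog '[{"grip":0,"linear":[0,-1,-16],"turn":0},{"grip":0,"linear":[0,-1,-32],"turn":0},{"grip":0,"linear":[0,-1,-44],"turn":0},{"grip":0,"linear":[0,-1,-51],"turn":0},{"grip":0,"linear":[0,-1,-53],"turn":0}]' 40
python3 -m jog '[{"grip":0,"linear":[0,0,-1],"turn":0},{"grip":0,"linear":[0,0,-1],"turn":0},{"grip":0,"linear":[0,0,-2],"turn":0},{"grip":0,"linear":[0,0,-3],"turn":0},{"grip":0,"linear":[0,0,-3],"turn":0}]' 40
python3 -m jog '[{"grip":0,"linear":[0,0,-1],"turn":0},{"grip":0,"linear":[0,0,-1],"turn":0},{"grip":0,"linear":[0,0,-2],"turn":0},{"grip":0,"linear":[0,0,-2],"turn":0}]' 40
```

```text
time: 6.98
eef_pos: [492.1, -246.2, 48.1]
ee_rot: [[0.983, -0.002, -0.183], [0.183, 0.001, 0.983], [-0.002, -1.0, 0.002]]
contact_force: [0.4, 0.0, -3.1]
finger_gap: 11.8
time: 7.4
eef_pos: [493.3, -247.0, 47.1]
ee_rot: [[0.983, 0.001, -0.183], [0.183, -0.0, 0.983], [0.001, -1.0, -0.001]]
contact_force: [-1.1, -0.0, -4.7]
finger_gap: 12.1
time: 7.73
eef_pos: [492.9, -246.8, 44.5]
ee_rot: [[0.983, -0.0, -0.183], [0.183, 0.0, 0.983], [-0.0, -1.0, 0.0]]
contact_force: [0.4, -0.5, -3.3]
finger_gap: 11.6
```

```bash
python3 -m jog '[{"grip":0,"linear":[0,0,-1],"turn":0},{"grip":0,"linear":[0,0,-1],"turn":0},{"grip":0,"linear":[0,0,-1],"turn":0}]' 40
python3 -m jog '[{"grip":0,"linear":[0,0,-1],"turn":0},{"grip":0,"linear":[0,0,-1],"turn":0},{"grip":0,"linear":[0,0,-1],"turn":0}]' 40
```

```text
time: 7.98
eef_pos: [493.2, -247.0, 43.8]
ee_rot: [[0.983, 0.0, -0.183], [0.183, -0.0, 0.983], [0.0, -1.0, -0.0]]
contact_force: [0.3, -1.2, -2.8]
finger_gap: 11.6
time: 8.23
eef_pos: [493.2, -247.0, 43.8]
ee_rot: [[0.983, -0.0, -0.183], [0.183, -0.0, 0.983], [-0.0, -1.0, -0.0]]
contact_force: [-3.8, 2.5, 5.4]
finger_gap: 11.9
```

The force has reversed, so the box is standing on the mat. I'll release it and rise.

```bash
python3 -m jog '[{"grip":16,"linear":[0,0,0],"turn":0},{"grip":25,"linear":[0,0,0],"turn":0},{"grip":40,"linear":[0,0,0],"turn":0},{"grip":50,"linear":[0,0,0],"turn":0},{"grip":50,"linear":[0,0,0],"turn":0}]' 
python3 -m jog '[{"grip":50,"linear":[0,0,10],"turn":0},{"grip":50,"linear":[0,0,30],"turn":0},{"grip":50,"linear":[0,0,60],"turn":0},{"grip":50,"linear":[0,0,90],"turn":0},{"grip":50,"linear":[0,0,120],"turn":0}]'
python3 - <<'E'
from fit import *
c=vision.capture("top");s=vision.capture("scene")
L=np.array([[-108,-75,44],[-108,75,44],[108,75,44],[108,-75,44],[108,75,4],[108,-75,4],[0,50,78],[0,-50,78]])
P=T([493,-246.5,np.radians(10.6)],L)
crop(s,"s8",165,180,300,310,5,proj(s,P)); print(proj(s,P).round(1).tolist())
print(sensors.get_obs()["eef_pos"])
# bone
b=np.array([491,192.4]);d=np.array([525.2,204.7]);a=-.152
r=np.array([[np.cos(a),np.sin(a)],[-np.sin(a),np.cos(a)]]);print("bone in drawer",r@(b-d))
E
```

```text
time: 8.65
eef_pos: [493.0, -246.9, 42.5]
ee_rot: [[0.983, 0.0, -0.183], [0.183, -0.0, 0.983], [0.0, -1.0, -0.0]]
contact_force: [0.4, -0.2, -0.8]
finger_gap: 36.5
time: 9.07
eef_pos: [492.8, -246.7, 164.5]
ee_rot: [[0.983, 0.0, -0.183], [0.183, 0.0, 0.983], [0.0, -1.0, 0.0]]
contact_force: [0.9, -0.8, 0.5]
finger_gap: 47.5
[[185.7, 223.4], [228.1, 206.6], [255.0, 252.6], [209.4, 272.4], [256.1, 260.1], [211.7, 279.6], [232.4, 224.9], [202.5, 237.2]]
[ 496.3934923  -248.91195927  170.31199286]
bone in drawer [-31.94327257 -17.33658956]
```

View pics/s8.png

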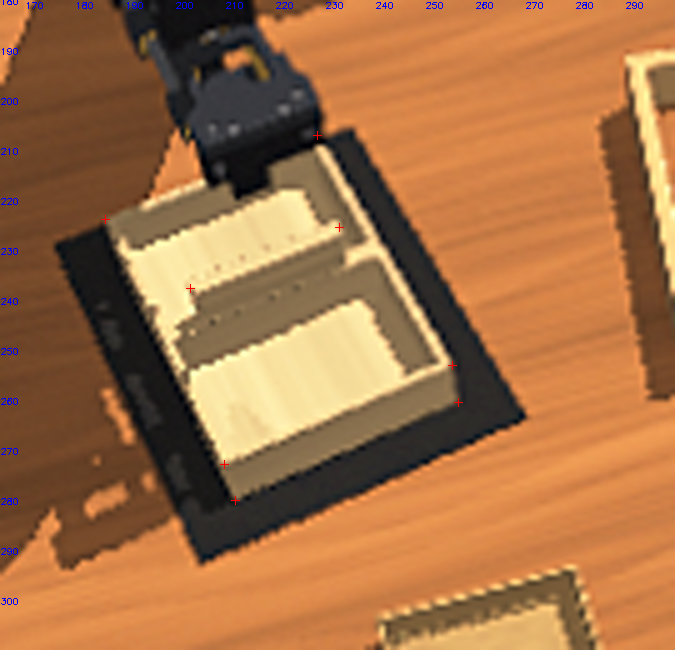

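The markers sit on the box: square and centred on the mat, with rim corners at (186, 223) and (255, 253). Next is the bone. It's 41 mm from the divider, so I'll open the jaws about 44 mm.

```bash
python3 -m jog '[{"grip":46,"linear":[0,20,0],"turn":6},{"grip":46,"linear":[0,50,0],"turn":12},{"grip":46,"linear":[0,85,0],"turn":18},{"grip":46,"linear":[0,120,0],"turn":24},{"grip":46,"linear":[0,155,0],"turn":30}]'
python3 -m jog '[{"grip":46,"linear":[0,35,0],"turn":6},{"grip":46,"linear":[0,70,0],"turn":12},{"grip":46,"linear":[-1,105,0],"turn":18},{"grip":46,"linear":[-1,140,0],"turn":24},{"grip":46,"linear":[-2,175,0],"turn":30}]'
python3 -m jog '[{"grip":46,"linear":[0,35,0],"turn":2},{"grip":46,"linear":[0,65,0],"turn":2},{"grip":46,"linear":[0,90,0],"turn":2},{"grip":46,"linear":[0,105,-20],"turn":2},{"grip":46,"linear":[0,109,-40],"turn":2}]'
python3 -m jog '[{"grip":46,"linear":[0,0,-20],"turn":0},{"grip":46,"linear":[0,0,-40],"turn":0},{"grip":46,"linear":[0,0,-50],"turn":0},{"grip":46,"linear":[0,0,-55],"turn":0},{"grip":46,"linear":[0,0,-55],"turn":0}]'
python3 - <<'E'
from h import *
s=vision.capture("scene");c=vision.capture("top");crop(s,"s9",280,120,400,260,5);crop(c,"t9",230,170,350,270,6)
o=sensors.get_obs();R=o["ee_rot"];print(o["eef_pos"],np.degrees(np.arctan2(R[1,0],R[0,0])),o["finger_gap"])
E
```

```text
time: 9.58
eef_pos: [492.5, -90.5, 162.5]
ee_rot: [[0.757, -0.0, -0.653], [0.653, 0.0, 0.757], [-0.0, -1.0, 0.0]]
contact_force: [-0.4, -0.2, 0.8]
finger_gap: 43.9
time: 10.0
eef_pos: [490.5, 84.8, 162.7]
ee_rot: [[0.329, 0.0, -0.944], [0.944, -0.0, 0.329], [0.0, -1.0, -0.0]]
contact_force: [1.1, 0.3, -0.3]
finger_gap: 43.9
time: 10.42
eef_pos: [491.9, 194.9, 123.8]
ee_rot: [[0.298, 0.004, -0.955], [0.955, 0.002, 0.298], [0.003, -1.0, -0.003]]
contact_force: [-0.2, -0.8, 0.5]
finger_gap: 43.8
time: 10.83
eef_pos: [490.2, 191.8, 66.6]
ee_rot: [[0.3, -0.002, -0.954], [0.954, -0.001, 0.3], [-0.001, -1.0, 0.002]]
contact_force: [-0.9, 0.3, -0.1]
finger_gap: 44.0
[491.67306575 192.22082574  68.59494538] 72.50573231126712 43.809378642062754
```

View pics/s9.png

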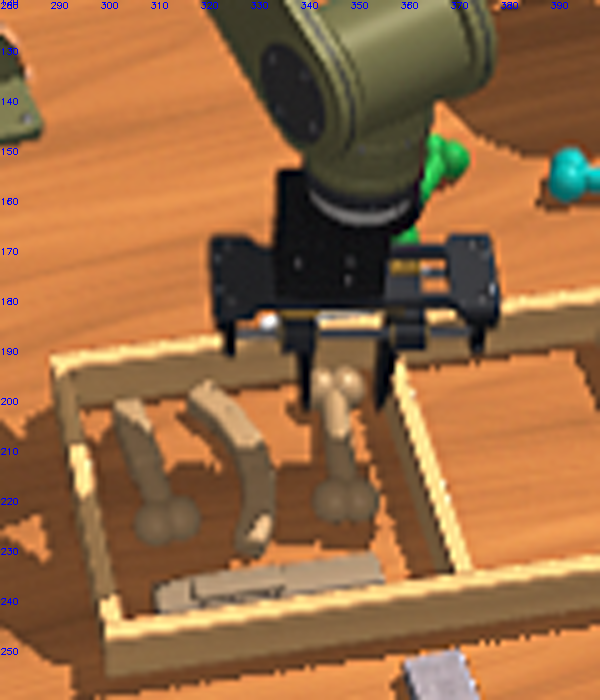

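View pics/t9.png

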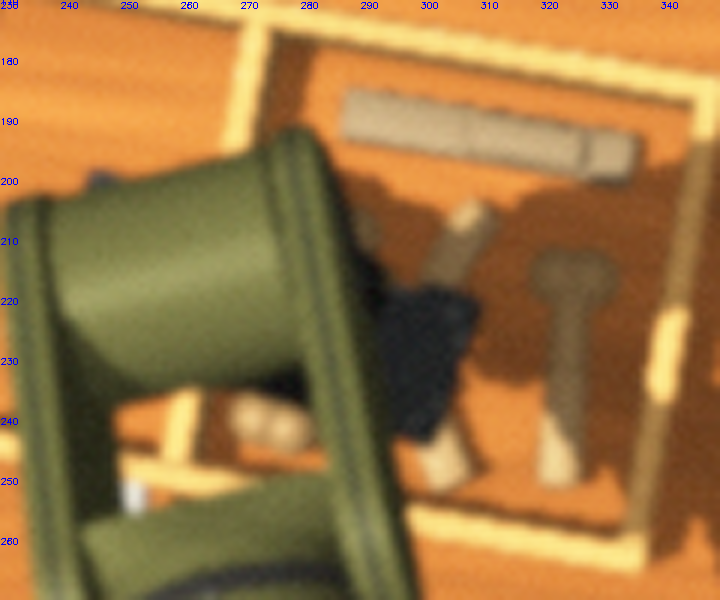

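```bash
python3 - <<'E'
from fit import *
s=vision.capture("scene");o=sensors.get_obs();p=o["eef_pos"];R=o["ee_rot"]
print(p)
def q(px,w):
    f=lambda v:(proj(s,p+v[0]*R[:,0]-v[1]*R[:,1]+w*R[:,2])-px)[0]
    return least_squares(f,[0,50]).x.round(1)
for px in ([325.5,190.3],[375.1,190],[340.6,201],[356.5,201],[323,166.5],[378,167]):
    print(px,[(w,q(px,w).tolist()) for w in (-37,-10,0,10,37)])
crop(s,"s10",310,150,390,215,9)
E
```

```text
[492.03020797 192.29531533  69.05531345]
[325.5, 190.3] [(-37, [-80.5, 84.7]), (-10, [-78.6, 56.2]), (0, [-77.9, 45.7]), (10, [-77.3, 35.1]), (37, [-75.4, 6.6])]
[375.1, 190] [(-37, [75.3, 83.1]), (-10, [81.5, 54.6]), (0, [83.8, 44.0]), (10, [86.0, 33.4]), (37, [92.2, 4.9])]
[340.6, 201] [(-37, [-30.7, 33.9]), (-10, [-27.5, 4.0]), (0, [-26.3, -7.1]), (10, [-25.1, -18.2]), (37, [-21.9, -48.1])]
[356.5, 201] [(-37, [20.6, 32.8]), (-10, [25.2, 2.9]), (0, [26.9, -8.2]), (10, [28.7, -19.3]), (37, [33.3, -49.2])]
[323, 166.5] [(-37, [-90.5, 187.1]), (-10, [-88.9, 161.4]), (0, [-88.3, 151.9]), (10, [-87.7, 142.4]), (37, [-86.1, 116.7])]
[378, 167] [(-37, [73.4, 182.5]), (-10, [79.5, 156.7]), (0, [81.8, 147.2]), (10, [84.1, 137.6]), (37, [90.2, 111.8])]
```

View pics/s10.png

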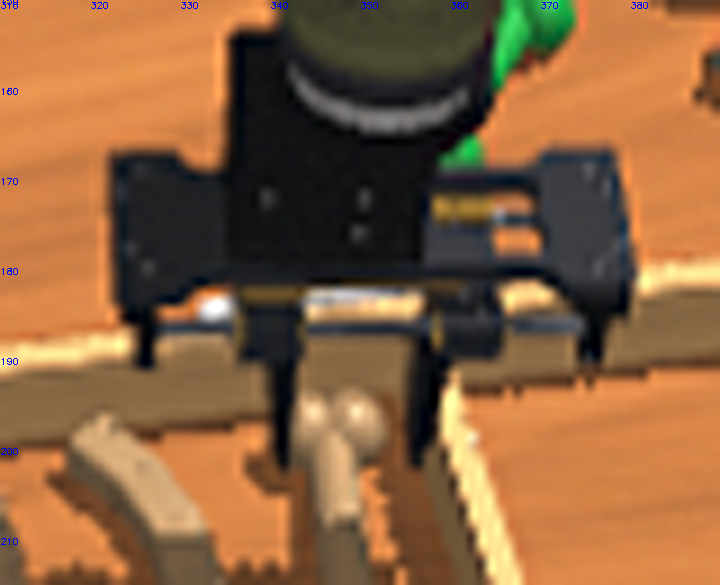

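The fingers straddle the mid-shaft, with tips at (341, 201) and (357, 201), clear of the rib and the divider. I'll descend and grip.

```bash
python3 -m jog '[{"grip":46,"linear":[0,0,-15],"turn":0},{"grip":46,"linear":[0,0,-30],"turn":0},{"grip":46,"linear":[0,0,-42],"turn":0},{"grip":46,"linear":[0,0,-50],"turn":0},{"grip":46,"linear":[0,0,-50],"turn":0}]' 25
python3 -m jog '[{"grip":46,"linear":[0,0,-3],"turn":0},{"grip":46,"linear":[0,0,-6],"turn":0},{"grip":46,"linear":[0,0,-6],"turn":0},{"grip":46,"linear":[0,0,-6],"turn":0}]' 25
```

```text
time: 11.4
eef_pos: [489.9, 191.8, 16.2]
ee_rot: [[0.301, -0.003, -0.954], [0.954, -0.001, 0.301], [-0.001, -1.0, 0.002]]
contact_force: [-1.1, 0.9, 0.3]
finger_gap: 43.9
time: 11.73
eef_pos: [491.3, 192.3, 12.1]
ee_rot: [[0.3, 0.001, -0.954], [0.954, 0.0, 0.3], [0.0, -1.0, -0.001]]
contact_force: [-0.3, -1.2, -0.4]
finger_gap: 44.0
```

```bash
python3 -m jog '[{"grip":30,"linear":[0,0,0],"turn":0},{"grip":15,"linear":[0,0,0],"turn":0},{"grip":5,"linear":[0,0,0],"turn":0},{"grip":0,"linear":[0,0,0],"turn":0},{"grip":0,"linear":[0,0,0],"turn":0}]' 30
python3 -m jog '[{"grip":0,"linear":[0,0,0],"turn":0},{"grip":0,"linear":[0,0,0],"turn":0}]' 30
```

```text
time: 12.15
eef_pos: [491.1, 192.2, 11.8]
ee_rot: [[0.3, 0.0, -0.954], [0.954, 0.0, 0.3], [0.0, -1.0, -0.0]]
contact_force: [-0.3, -0.4, 1.1]
finger_gap: 19.3
time: 12.32
eef_pos: [491.1, 192.2, 11.8]
ee_rot: [[0.3, 0.0, -0.954], [0.954, 0.0, 0.3], [0.0, -1.0, -0.0]]
contact_force: [1.0, 0.4, 0.9]
finger_gap: 19.4
```

```bash
python3 -m jog '[{"grip":0,"linear":[0,0,4],"turn":0},{"grip":0,"linear":[0,0,12],"turn":0},{"grip":0,"linear":[0,0,24],"turn":0},{"grip":0,"linear":[0,0,40],"turn":0},{"grip":0,"linear":[0,0,60],"turn":0}]' 30
python3 -m jog '[{"grip":0,"linear":[0,0,22],"turn":0},{"grip":0,"linear":[0,0,44],"turn":0},{"grip":0,"linear":[0,0,64],"turn":0},{"grip":0,"linear":[0,0,80],"turn":0},{"grip":0,"linear":[0,0,88],"turn":0}]' 30
python3 - <<'E'
from h import *
c=vision.capture("top");s=vision.capture("scene");crop(s,"s11",270,90,430,270,3.3)
o=sensors.get_obs();R=o["ee_rot"];print(o["eef_pos"],np.degrees(np.arctan2(R[1,0],R[0,0])),o["contact_force"],o["moment"],o["finger_gap"])
E
```

```text
time: 12.73
eef_pos: [490.2, 191.9, 72.1]
ee_rot: [[0.3, -0.002, -0.954], [0.954, -0.001, 0.3], [-0.001, -1.0, 0.001]]
contact_force: [-0.2, 0.3, -1.2]
finger_gap: 19.3
time: 13.15
eef_pos: [492.4, 192.5, 163.8]
ee_rot: [[0.3, 0.005, -0.954], [0.954, 0.001, 0.3], [0.003, -1.0, -0.005]]
contact_force: [0.6, 0.6, -1.0]
finger_gap: 19.9
[492.26732249 192.54274253 162.42604718] 72.52246391881691 [ 0.3037241  0.2422175 -2.0948052] [-0.03936816 -0.02885399  0.01204561] 19.72162321674593
```

View pics/s11.png

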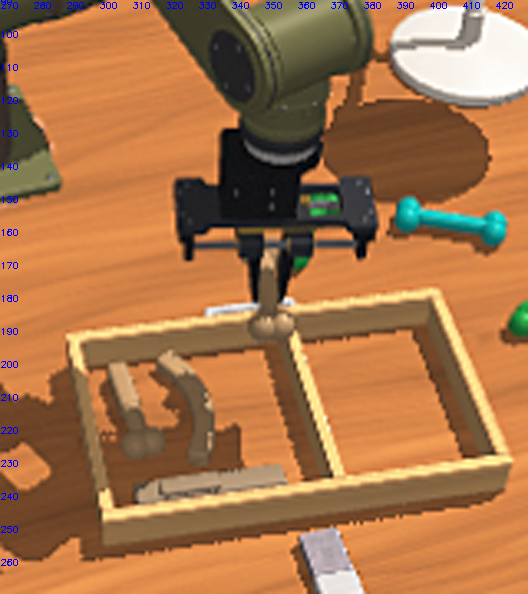

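```bash
python3 -m jog '[{"grip":0,"linear":[2,-10,0],"turn":-2},{"grip":0,"linear":[5,-30,0],"turn":-6},{"grip":0,"linear":[9,-58,0],"turn":-10},{"grip":0,"linear":[13,-88,0],"turn":-15},{"grip":0,"linear":[17,-118,0],"turn":-20}]' 30
python3 -m jog '[{"grip":0,"linear":[4,-30,0],"turn":-5},{"grip":0,"linear":[8,-60,0],"turn":-10},{"grip":0,"linear":[12,-90,0],"turn":-15},{"grip":0,"linear":[16,-120,0],"turn":-20},{"grip":0,"linear":[20,-150,0],"turn":-25}]' 30
python3 -m jog '[{"grip":0,"linear":[4,-30,0],"turn":-4},{"grip":0,"linear":[8,-60,0],"turn":-8},{"grip":0,"linear":[12,-90,0],"turn":-12},{"grip":0,"linear":[15,-116,0],"turn":-15},{"grip":0,"linear":[17,-136,0],"turn":-17}]' 30
python3 -m jog '[{"grip":0,"linear":[1,-14,0],"turn":0},{"grip":0,"linear":[1,-22,-10],"turn":0},{"grip":0,"linear":[1,-25,-25],"turn":0},{"grip":0,"linear":[1,-25,-40],"turn":0},{"grip":0,"linear":[1,-25,-50],"turn":0}]' 30
python3 -m jog '[{"grip":0,"linear":[0,0,0],"turn":0},{"grip":0,"linear":[0,0,0],"turn":0}]' 30
python3 - <<'E'
from fit import *
c=vision.capture("top");s=vision.capture("scene")
o=sensors.get_obs();R=o["ee_rot"];p=o["eef_pos"];print(p,np.degrees(np.arctan2(R[1,0],R[0,0])),o["contact_force"],o["finger_gap"])
z=p[2]+11.5
B=T([p[0],p[1],np.arctan2(R[1,0],R[0,0])+np.pi/2],[[65,8,z],[65,-8,z],[-65,8,z],[-65,-8,z],[50,8,z],[50,-8,z],[-50,8,z],[-50,-8,z]])
crop(s,"s12",170,130,290,290,4,proj(s,B[4:]));crop(c,"t12",370,140,500,290,4,proj(c,B[4:]))
E
```

```text
time: 13.67
eef_pos: [506.8, 72.5, 157.6]
ee_rot: [[0.612, -0.003, -0.791], [0.791, -0.001, 0.612], [-0.002, -1.0, 0.002]]
contact_force: [1.0, -0.8, -1.6]
finger_gap: 19.3
time: 14.08
eef_pos: [526.6, -77.8, 157.6]
ee_rot: [[0.89, -0.003, -0.457], [0.457, 0.001, 0.89], [-0.003, -1.0, 0.002]]
contact_force: [1.3, 0.6, -1.5]
finger_gap: 19.3
time: 14.5
eef_pos: [543.6, -214.3, 157.4]
ee_rot: [[0.984, -0.003, -0.177], [0.177, 0.001, 0.984], [-0.003, -1.0, 0.001]]
contact_force: [-0.2, -0.8, -1.4]
finger_gap: 19.2
time: 14.92
eef_pos: [544.3, -236.0, 106.3]
ee_rot: [[0.983, -0.004, -0.183], [0.183, 0.002, 0.983], [-0.003, -1.0, 0.003]]
contact_force: [-1.2, -0.9, -1.2]
finger_gap: 19.2
time: 15.08
eef_pos: [545.1, -235.9, 108.2]
ee_rot: [[0.983, -0.003, -0.183], [0.183, 0.001, 0.983], [-0.002, -1.0, 0.002]]
contact_force: [0.0, 0.1, -1.3]
finger_gap: 19.1
[ 546.42792088 -236.66271298  110.26329776] 10.55990188299642 [ 0.03646605 -0.84489467 -1.943767  ] 19.66439619380777
```

View pics/s12.png

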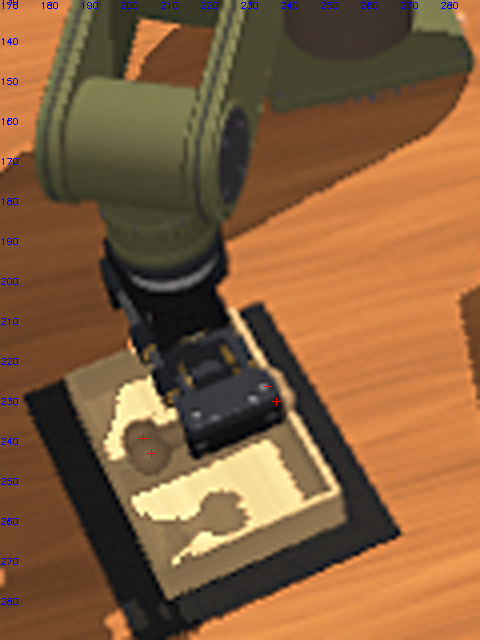

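View pics/t12.png

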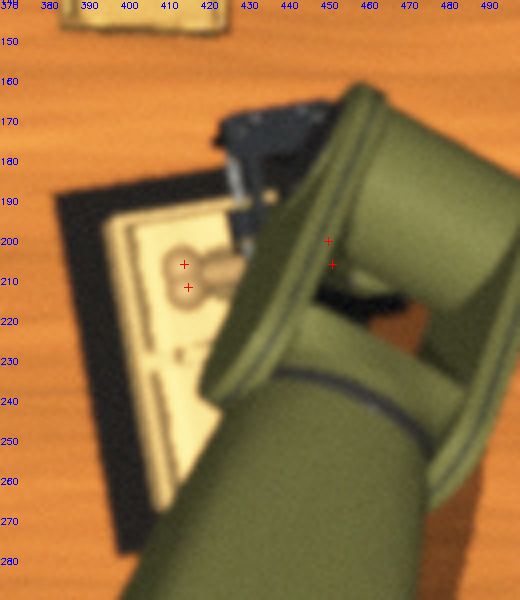

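Predicted and seen knobs agree within about 1 px, e.g. the scene pair centred at (206, 242), so the bone is centred along the trough. Lowering it.

```bash
python3 -m jog '[{"grip":0,"linear":[0,0,-12],"turn":0},{"grip":0,"linear":[0,0,-28],"turn":0},{"grip":0,"linear":[0,0,-42],"turn":0},{"grip":0,"linear":[0,0,-52],"turn":0},{"grip":0,"linear":[0,0,-58],"turn":0}]' 30
python3 -m jog '[{"grip":0,"linear":[0,0,-5],"turn":0},{"grip":0,"linear":[0,0,-11],"turn":0},{"grip":0,"linear":[0,0,-18],"turn":0},{"grip":0,"linear":[0,0,-24],"turn":0},{"grip":0,"linear":[0,0,-28],"turn":0}]' 30
python3 -m jog '[{"grip":0,"linear":[0,0,-1],"turn":0},{"grip":0,"linear":[0,0,-3],"turn":0},{"grip":0,"linear":[0,0,-5],"turn":0},{"grip":0,"linear":[0,0,-5],"turn":0},{"grip":0,"linear":[0,0,-5],"turn":0}]' 30
```

```text
time: 15.6
eef_pos: [545.0, -236.2, 49.5]
ee_rot: [[0.983, -0.002, -0.183], [0.183, 0.001, 0.983], [-0.002, -1.0, 0.002]]
contact_force: [0.3, 1.0, -1.9]
finger_gap: 19.3
time: 16.02
eef_pos: [545.8, -236.8, 23.0]
ee_rot: [[0.983, -0.0, -0.183], [0.183, 0.0, 0.983], [-0.0, -1.0, 0.0]]
contact_force: [-0.1, 0.4, -1.3]
finger_gap: 19.7
time: 16.43
eef_pos: [546.1, -236.9, 18.8]
ee_rot: [[0.983, 0.0, -0.183], [0.183, -0.0, 0.983], [0.0, -1.0, -0.0]]
contact_force: [0.3, -0.2, -0.7]
finger_gap: 19.5
```

```bash
python3 -c "
from h import *
s=vision.capture('scene');crop(s,'s13',170,180,290,290,6)
o=sensors.get_obs();print(o['eef_pos'],o['contact_force'])"
```

```text
[ 546.16713665 -236.93940877   18.89342783] [-0.55939778  0.24907189 -0.70169316]
```

View pics/s13.png

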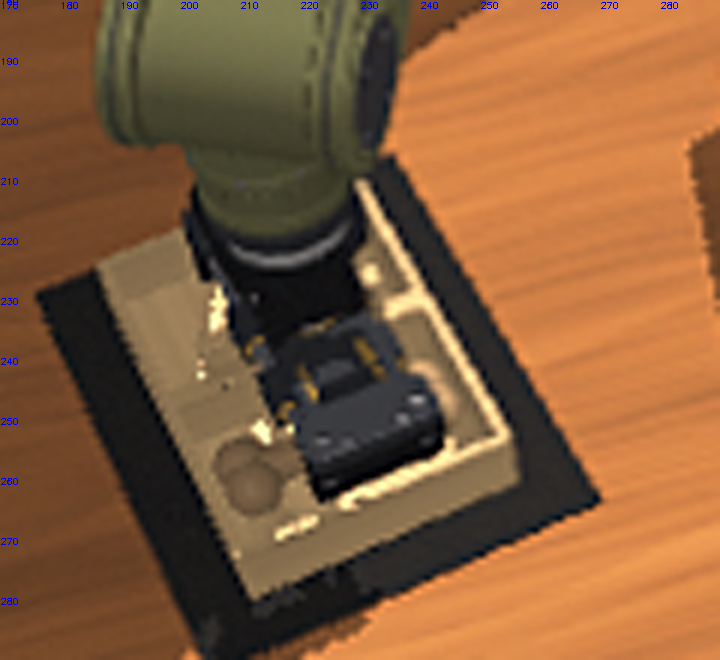

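The bone is inside the far trough, clear of the walls, with its knobs at (211, 258). Now the last few millimetres.

```bash
python3 -m jog '[{"grip":0,"linear":[0,0,-1],"turn":0},{"grip":0,"linear":[0,0,-2],"turn":0},{"grip":0,"linear":[0,0,-3],"turn":0},{"grip":0,"linear":[0,0,-4],"turn":0},{"grip":0,"linear":[0,0,-4],"turn":0}]' 30
python3 -m jog '[{"grip":0,"linear":[0,0,-1],"turn":0},{"grip":0,"linear":[0,0,-1],"turn":0},{"grip":0,"linear":[0,0,-1],"turn":0}]' 30
```

```text
time: 16.9
eef_pos: [545.8, -236.7, 14.4]
ee_rot: [[0.983, -0.0, -0.183], [0.183, 0.0, 0.983], [-0.0, -1.0, 0.0]]
contact_force: [-0.2, 0.1, 0.0]
finger_gap: 19.5
time: 17.15
eef_pos: [545.9, -236.8, 13.6]
ee_rot: [[0.983, -0.0, -0.183], [0.183, 0.0, 0.983], [-0.0, -1.0, 0.0]]
contact_force: [-1.0, 0.3, -1.3]
finger_gap: 19.2
```

```bash
python3 -m jog '[{"grip":0,"linear":[0,0,-1],"turn":0},{"grip":0,"linear":[0,0,-1],"turn":0},{"grip":0,"linear":[0,0,-1],"turn":0}]' 30
```

```text
time: 17.4
eef_pos: [546.2, -236.9, 12.9]
ee_rot: [[0.983, 0.0, -0.183], [0.183, -0.0, 0.983], [0.0, -1.0, -0.0]]
contact_force: [-0.9, 0.5, -0.2]
finger_gap: 19.2
```

```bash
python3 -m jog '[{"grip":0,"linear":[0,0,-1],"turn":0},{"grip":0,"linear":[0,0,-1],"turn":0},{"grip":0,"linear":[0,0,-1],"turn":0}]' 30
```

```text
time: 17.65
eef_pos: [546.3, -237.0, 12.8]
ee_rot: [[0.983, 0.0, -0.183], [0.183, -0.0, 0.983], [0.0, -1.0, -0.0]]
contact_force: [-2.7, 2.0, 5.3]
finger_gap: 19.5
```

The bone is down, with a 5 N reaction. Releasing now.

```bash
python3 -m jog '[{"grip":23,"linear":[0,0,0],"turn":0},{"grip":27,"linear":[0,0,0],"turn":0},{"grip":32,"linear":[0,0,0],"turn":0},{"grip":40,"linear":[0,0,0],"turn":0},{"grip":40,"linear":[0,0,0],"turn":0}]'
python3 -m jog '[{"grip":40,"linear":[0,0,6],"turn":0},{"grip":40,"linear":[0,0,18],"turn":0},{"grip":40,"linear":[0,0,34],"turn":0},{"grip":40,"linear":[0,0,54],"turn":0},{"grip":40,"linear":[0,0,80],"turn":0}]'
python3 -m jog '[{"grip":40,"linear":[0,0,30],"turn":0},{"grip":40,"linear":[0,0,65],"turn":0},{"grip":40,"linear":[-20,30,95],"turn":0},{"grip":40,"linear":[-50,65,110],"turn":0},{"grip":40,"linear":[-85,95,110],"turn":0}]'
python3 -m jog '[{"grip":40,"linear":[-25,30,0],"turn":0},{"grip":40,"linear":[-50,60,0],"turn":0},{"grip":40,"linear":[-75,95,0],"turn":0},{"grip":40,"linear":[-90,125,0],"turn":0},{"grip":40,"linear":[-100,150,0],"turn":0}]'
python3 - <<'E'
from fit import *
for i in range(6):c=vision.capture("top")
s=vision.capture("scene")
m=[493,-246.5,np.radians(10.6)]
L=np.array([[-108,-75,44],[-108,75,44],[108,75,44],[108,-75,44],[54.5,50,24],[54.5,-50,24]])
crop(s,"s14",165,180,300,310,5,proj(s,T(m,L)));crop(c,"t14",370,150,500,290,4.2,proj(c,T(m,L)))
cv2.imwrite("pics/sf.png",s["frame"][:,:,::-1]);cv2.imwrite("pics/tf.png",c["frame"][:,:,::-1])
E
```

```text
time: 18.07
eef_pos: [545.9, -236.8, 11.4]
ee_rot: [[0.983, -0.0, -0.183], [0.183, 0.0, 0.983], [-0.0, -1.0, 0.0]]
contact_force: [-0.7, 0.4, 0.3]
finger_gap: 36.3
time: 18.48
eef_pos: [545.1, -236.4, 92.0]
ee_rot: [[0.983, -0.002, -0.183], [0.183, 0.001, 0.983], [-0.002, -1.0, 0.001]]
contact_force: [-0.8, -0.5, 0.1]
finger_gap: 37.9
time: 18.9
eef_pos: [474.2, -152.4, 206.5]
ee_rot: [[0.983, 0.008, -0.182], [0.182, -0.003, 0.983], [0.007, -1.0, -0.005]]
contact_force: [0.4, 1.0, 1.1]
finger_gap: 38.0
time: 19.32
eef_pos: [370.8, -0.7, 201.7]
ee_rot: [[0.983, 0.002, -0.182], [0.182, -0.0, 0.983], [0.002, -1.0, -0.0]]
contact_force: [0.6, 0.6, -0.7]
finger_gap: 38.0
```

View pics/s14.png

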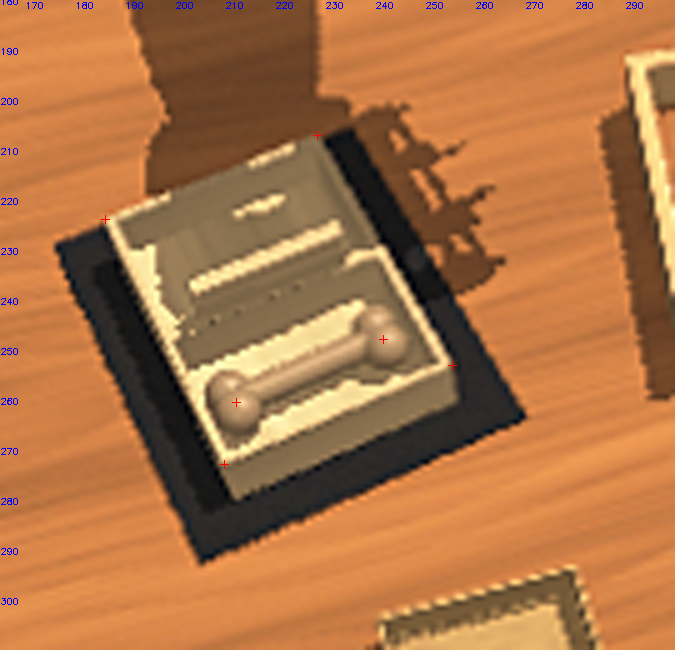

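View pics/t14.png

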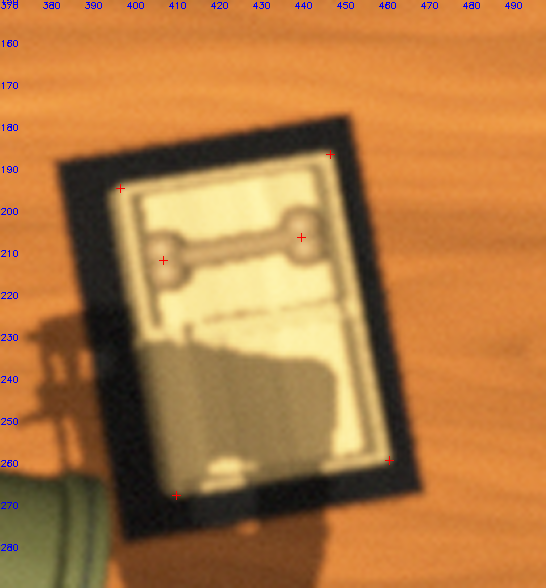

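View pics/sf.png

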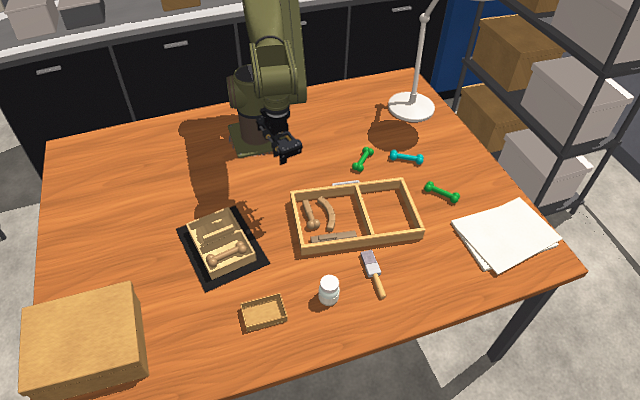

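The box is centred and square on the mat, and the bone lies flat in its far trough, with knobs at scene (211, 260) and (240, 247). The other finds are still in the drawer and the bystanders stand where they were. The arm is clear, so I'm handing in.

```bash
python3 -c "
from cell import job,sensors
job.job_done();print(sensors.get_obs()['time'])"
```

```text
the job is handed in; nothing more can be done
the job is handed in; nothing more can be done
```

I lifted the box straight up out of the drawer and set it on the mat. I then moved the whole limb bone from the finds compartment into the trough farther from the robot. I handed the job in at about 20 s.

- **Last checks:** in both cameras the box's corners and the bone's ends are within about 1–2 px of where they should be for a box centred and square on the mat. By those pictures the broken bone, rib and slab are still in their compartment and the jar, brush and tray have not moved.
- **Forces:** box and bone were each lowered in 1 mm steps until they pushed back with about 5 N. No reading came near the limits.
- **Disagreements:** the two cameras differed by about 3 mm on the drawer's position, within what the calibration allows for. One early fit of the box was off by about 10 mm because I had read its bottom edge as the rim. Overlaying the expected corners showed the mistake and confirmed the position before I lowered it.

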